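Zero the bench scale, then hold the calibration weight over its pan with the tongs

ROBOT

A 7-joint arm with a two-finger parallel gripper is mounted at the origin on a cart in front of the work surface, level with it; the furniture and walls round the work are solid. World frame = base frame: x ahead of the robot, y to its left, z up, the work surface at z = 0. Lengths are in m, angles in rad, forces in N, time in s.
With the tool pointing down it reaches from about 0.35 to 0.775 m from the base axis. Payload 3.1 kg.
Tool frame: the origin (TCP) lies on the centre line of the jaws, within the pads' length; the fingertips stand 8 mm ahead of it and the grasp point (between the pads) lies 11 mm behind it; z points along the fingers, y is the line along which they close (so a half turn about z gives the same grasp; the last joint's range is limited). The gripper opens to 85 mm and grips with 20 to 120 N. Pads are 22 mm wide; open, the fingers measure 114 mm over their backs; the gripper's body (76 mm by 85 mm) begins 54 mm behind the grasp point. The pads swing forward as they close: fully open they stand 13 mm farther back than shut.
Start: joints at [1.212, 0.311, 0.014, 1.512, -0.004, 1.319, -0.027], TCP at [0.171, -0.523, 0.239] pointing down, gripper open.
Joint ranges: [-2.7, 2.7], [-0.3, 1.91], [-1.27, 1.3], [0.12, 2.57], [-1.44, 4.58], [0.2, 2.03], [-3.05, 3.05]. Speed limits (rad/s): [2.79, 2.79, 3.14, 3.14, 3.14, 3.14, 3.14].

INTERFACE

Orientations are given as a unit quaternion [x, y, z, w].
In Python, from plant import get_obs, capture, close_job gives the robot as it stands.
- The arm moves only by the shell command python3 -m crank 'ROWS' [OPENING]. ROWS is JSON, a list of rows, each an object with "translation": the shift along the world's x, y, z scaled (see below), a list of three; "turn": the turn, a rotation vector about the world's x, y, z scaled (see below), a list of three. A call has 1 to 12 rows; each row shifts and turns the commanded pose from where the row before left it; what a row does not reach is not made up. The controller multiplies each number of a shift by 80 cm and each number of a turn by 360 degrees. A row lasts 1/12 s, in which the tool goes at most 41.7 mm and 7.16 degrees, less where a joint would pass 70% of its speed; a pose out of reach is approached as far as the arm can. A call with a number of a shift or a turn outside -1 to 1 is refused whole. A call with a gripper value outside its range is refused whole. OPENING is the opening, from 0 (shut) to 1 (fully open), set as the call begins (- or left out, the last holds). The fingers move at their own pace and stop on an object; the grip force is fixed at half the most. Time passes only in rows, so rows that do not move let the fingers close. It gives the time, the measured TCP pose, the force, the opening and the grip force at its end, in the units of the state.
- get_obs(): the state, without advancing time (a new reading comes with each control period).
- capture(name): name is "scene" or "top" or "wrist"; returns a dict with "img" (400x640x3 uint8, blue, green, red), "intrinsics" (3x3 intrinsics, pixels), "R" (3x3) and "t" (3): a world point X has camera coordinates R X + t; the wrist camera has in their place "mount" (4x4, takes a point from camera to tool coordinates, whose origin is the TCP and whose axes are the flange's). Camera axes: x right, y down, z forward; pixel columns grow to the right and rows downward; lengths in m; the calibration is good to about 2 mm. A picture is of the moment at which its call begins: read the wrist's pose just before it. There is no depth.
- close_job(): hands the job in; it is judged then, once.
The state is a dict: "t": time; "joint_pos": joint angles; "qvel": joint speeds; "effort": joint torques, N m; "tcp_pos": TCP position; "tcp_rot": TCP orientation; "ft_force": force on the tool from outside, world axes, zero at the start; "torque": the same for the moment, N m; "width": finger opening in m; "grasp_force": force on a finger pad.
Only numpy, scipy, OpenCV 4.12 (cv2) and the standard library are available. Lean on these libraries where they do the work, as an engineer would, in place of code of your own. Each camera call takes 0.05 s, during which the arm holds its last target. There are 200 camera calls.

TASK

Turn the bench scale's knob until its pointer stands on the zero mark at the front of the dial. Then take the tongs by their rubber grips, close their tips on the steel calibration weight, lift it off its stand and finish holding it still in the tongs, a few centimetres clear above the middle of the scale's pan; do not let go or set it down. The gripper must never touch the weight, the weight must not touch the scale, and leave the other objects alone.

Things in the scene. Friction and masses are not known exactly. Their poses are not given: they have to be found in the camera images.
- scale: grey top-pan bench scale, fixed, 200 (x) x 110 (y) mm, housing top 38 mm high; origin at the centre of its underside. The knob's dial is on its -x half (axis 60 mm from the origin), the round steel pan on its +x half
- tare_knob (a joint): the scale's knob, vertical axis: 0 = pointer exactly on the zero mark (the long thick mark at the front, -x side of the dial, over the black bar on the housing's front face); positive = turned counter-clockwise seen from above, rad; starts 0.45 to 1.25. Turns freely from -1.5 to 1.5 with light friction (0.03 N m) and stays where it is left
- knob_grip (a point): point on the knob's axis at mid height of its black grip bar (56 mm above the worktop). The bar is 34 mm long, 12 mm wide and 22 mm high (11 mm above and below this point) on a disc 38 mm wide; the point turns with the knob, its x axis runs along the bar, a white line on the bar's top and a thin black pointer over the pale dial mark its -x end, which is the pointer
- pan_center (a point): centre of the pan's upper face, 54 mm above the worktop; the pan is 90 mm wide with a 2 mm rim, fixed
- tongs: sprung steel weight tongs, 0.1 kg, lying on edge on the worktop, about 185 mm long, 28 mm high; origin at the underside of the round hinge (28 mm wide), x towards the tips, z up. Two arms stand left (+y) and right (-y). They are squeezed across y; each arm's spring pushes it open with about 7 N at the grips when fully open, 11 N when closed on the weight
- tongs_grip (a point): point midway between the two black rubber grips, 70 mm ahead of the hinge, 14 mm above the tongs' underside. The grips are 38 mm long and 28 mm high (the full height); over their outsides they measure about 58 mm open, 44 mm when closed on the weight
- tongs_tip (a point): point midway between the V-shaped tip pads, 155 mm ahead of the hinge (85 mm ahead of tongs_grip), 14 mm above the underside. The pads are 14 mm high (7 mm above and below this point), each V is 26 mm long and opens inward; the free gap between them is about 46 mm when fully open. They reach 14 mm beyond this point and the arms between tips and grips are 16 mm high
- tongs_left (a joint): angle of the left arm: 0 = fully open (sprung), about 0.10 = closed on the weight, with the arms parallel, 0.148 = stop with tips together, rad
- tongs_right (a joint): the same for the right arm; both arms always move together
- weight: steel calibration weight, 0.1 kg, standing loose on the weight stand: cylinder 24 mm wide, 34 mm high with a small knob on top (50 mm in all); origin at the centre of its underside
- weight_mid (a point): centre of the weight's cylindrical part, 17 mm above its underside
- weight_stand: fixed round aluminium stand, foot 60 mm wide, top 48 mm wide and 30 mm above the worktop; origin at the centre of its underside
- battery: bystander: battery cell standing upright, 26 mm wide, 50 mm high, origin at its underside
- sample_jar_b: bystander: white sample jar, 52 mm wide, 76 mm high, origin at its underside
- hex_key: bystander: hex key lying flat, 39 x 104 x 7 mm
- tin_gold: bystander: gold coloured oval tin, 64 x 110 x 24 mm, origin at its underside
Things that resemble listed ones, but are neither listed nor needed, are in the scene too. There is more than one size of the weight_stand; the job needs the middle-sized.

How it is judged:
On the way, in this order (a step that is already met when the one before it is completed fails the run):
1. the knob's pointer rests on zero (within 0.1 rad) (value of joint tare_knob between -0.1 and 0.1 rad), for 0.4 s.
2. the weight is lifted off its stand in the tongs (z of weight in the frame of weight_stand above 0.045 m and contact force between tongs and weight above 0.5 N and distance between tongs_tip and weight_mid below 0.03 m), for 0.2 s.
At the end, for the whole second after the job is handed in: finishes holding: knob within 0.1 rad of zero; weight clamped in the tongs' tips, tongs in the gripper; weight still (< 0.03 m/s), underside 15 to 120 mm above the pan, middle within 35 mm of its centre; weight and tongs clear of the scale, gripper clear of the weight (all of step 1 and horizontal distance between weight_mid and pan_center below 0.035 m and z of weight in the frame of pan_center between 0.015 and 0.12 m and contact force between tongs and weight above 0.5 N and distance between tongs_tip and weight_mid below 0.03 m and contact force between the fingers and tongs above 1 N and contact force between each of tongs, weight and scale below 0.2 N and contact force between weight and the arm below 0.2 N and contact force between weight and the fingers below 0.2 N and linear speed of weight below 0.03 m/s); the arm keeps its last pose, push and grip.
It fails at once if the gripper or arm touches the weight (contact force between any of the fingers, the arm and weight above 0.5 N).
It fails at once if the weight touches the scale (contact force between weight and scale above 0.3 N).
It fails at once if a bystander is moved by more than 30 mm (distance of any of battery, sample_jar_b, hex_key, tin_gold from where it was at the start of the episode above 0.03 m).
It also fails if it takes over 54 s, if anything falls off the work surface, if the arm or the gripper's body presses on something with over 40 N, if the wrist force passes 120 N, or if a joint passes its speed limit or range.

## Working session

There is one attempt and no reset: what is moved stays moved. The work goes in short steps, Python scripts to look and compute and a shell command to move; the robot and the scene stay as the last step left them, time stands still between calls to the robot, and variables do not carry over. Pictures are saved under pics/ and viewed, at most 10 in all, crops included, and the job is handed in when it is done.

```bash
mkdir -p pics; ls
python3 - <<'E'
from plant import get_obs,capture
import cv2,pickle,numpy as np
o=get_obs();print(o)
d={n:capture(n) for n in("scene","top")}
pickle.dump(d,open("first.pkl","wb"))
for n in d:
    cv2.imwrite(f"pics/{n}0.png",d[n]["img"]);print(n,d[n]["intrinsics"].tolist(),np.round(d[n]["R"],3).tolist(),d[n]["t"])
E
```

```text
pics
{'t': 0.0, 'joint_pos': array([ 1.21228315,  0.31171577,  0.01397246,  1.51306378, -0.00442555,
        1.31916578, -0.02718732]), 'qvel': array([-0.00032752,  0.0006634 ,  0.00118115,  0.00038879,  0.00143486,
        0.0005471 , -0.00017311]), 'effort': array([-5.57973055e-05, -3.79920888e+01,  1.45964320e-01, -2.30592299e+01,
        1.22535008e-02,  1.34958987e-02, -2.29326105e-06]), 'tcp_pos': array([ 0.17115835, -0.52195065,  0.23822369]), 'tcp_rot': array([ 9.87471206e-01,  1.57795022e-01, -2.15021612e-04, -1.14081472e-03]), 'ft_force': array([-0.74912414,  0.14015166, -0.04098137]), 'torque': array([ 0.00190627, -0.00516144, -0.00189779]), 'grasp_force': 0.0, 'width': 0.08536526127401156}
scene [[428.6871170107801, 0.0, 318.61117492584714], [0.0, 428.6871170107801, 200.77456381939407], [0.0, 0.0, 1.0]] [[-0.678, -0.735, -0.001], [-0.324, 0.299, -0.897], [0.66, -0.608, -0.441]] [0.46003655 0.17735973 0.95339574]
top [[364.9964167822216, 0.0, 317.60048403247214], [0.0, 364.9964167822216, 204.61965226424087], [0.0, 0.0, 1.0]] [[-0.007, -1.0, 0.013], [-0.988, 0.005, -0.155], [0.155, -0.014, -0.988]] [0.15621646 0.55085067 1.04304148]
```

View pics/top0.png

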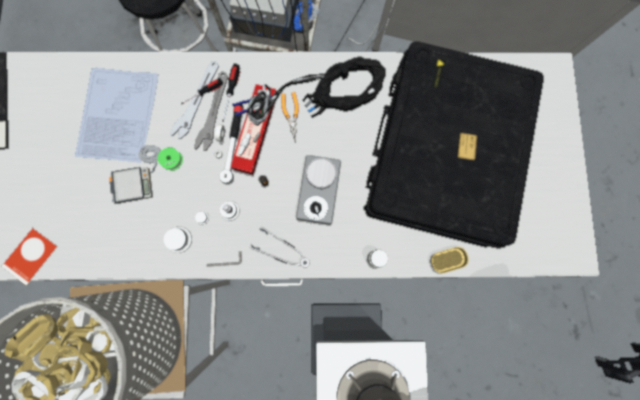

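View pics/scene0.png

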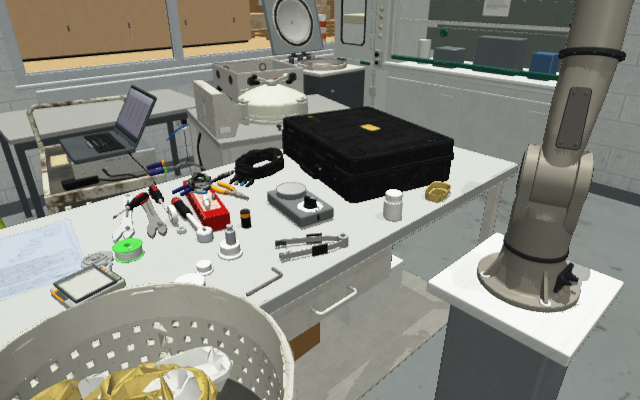

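Run:
```python
import pickle,cv2,numpy as np
d=pickle.load(open("first.pkl","rb"))
a=cv2.resize(d["top"]["img"][145:275,150:350],None,fx=4,fy=4,interpolation=cv2.INTER_CUBIC)
cv2.imwrite("pics/topc.png",a)
a=cv2.resize(d["scene"]["img"][170:300,160:360],None,fx=4,fy=4,interpolation=cv2.INTER_CUBIC)
cv2.imwrite("pics/scenec.png",a)
```

```text
(no output)
```

View pics/topc.png

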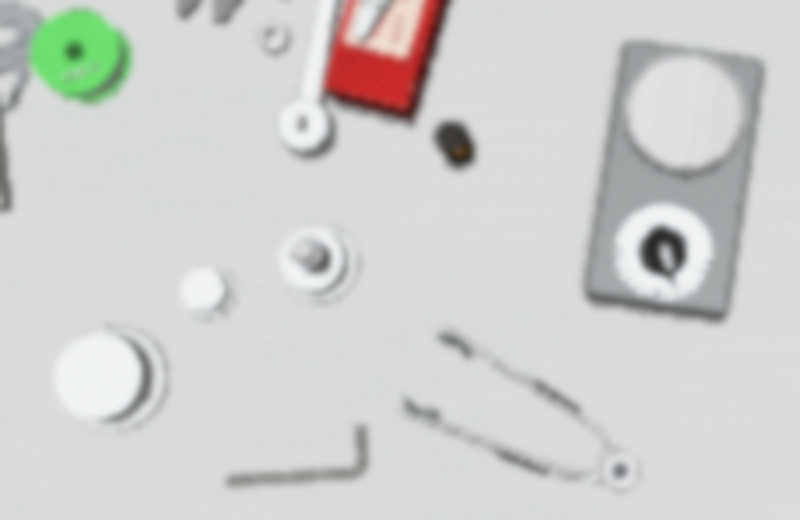

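View pics/scenec.png

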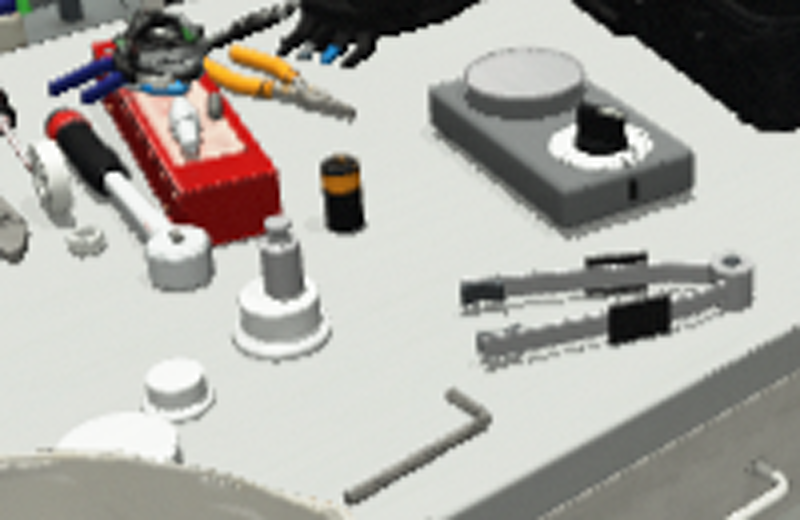

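```bash
cat > h.py <<'E'
import numpy as np,pickle,cv2
from scipy.spatial.transform import Rotation as Ro
def ray(c,uv):
    R,t=np.array(c["R"]),np.array(c["t"]).ravel()
    return -R.T@t, R.T@np.linalg.inv(c["intrinsics"])@np.array([uv[0],uv[1],1.])
def onz(c,uv,z):
    o,d=ray(c,uv); return o+d*(z-o[2])/d[2]
def two(c1,a,c2,b):
    o1,d1=ray(c1,a);o2,d2=ray(c2,b)
    s=np.linalg.lstsq(np.c_[d1,-d2],o2-o1,rcond=None)[0]
    return (o1+s[0]*d1+o2+s[1]*d2)/2, np.linalg.norm(o1+s[0]*d1-o2-s[1]*d2)
def wrist():
    from plant import get_obs,capture
    o=get_obs();c=capture("wrist");T=np.eye(4);T[:3,:3]=Ro.from_quat(o["tcp_rot"]).as_matrix();T[:3,3]=o["tcp_pos"]
    W=np.linalg.inv(T@np.array(c["mount"]));c["R"]=W[:3,:3];c["t"]=W[:3,3];c["obs"]=o
    return c
E
python3 - <<'E'
from h import *
d=pickle.load(open("first.pkl","rb"));T=d["top"];S=d["scene"]
t=lambda u,v:(150+u/4-.4,145+v/4-.4); s=lambda u,v:(160+u/4-.4,170+v/4-.4)
for n,u,z in[("hinge",(619,470),.028),("tipL?",(457,342),.021),("tipR?",(421,410),.021),("gripA",(556,396),.028),("gripB",(522,462),.028),("stand",(314,258),.03),("wtop",(316,248),.08),("dial",(664,250),.04),("pan",(686,113),.056),("c1",(628,43),.038),("c2",(763,63),.038),("c3",(726,318),.038),("c4",(586,298),.038),("small",(203,288),.02),("large",(98,376),.04),("jar",None,0)]:
    if u: print(n,np.round(onz(T,t(*u),z),4))
print(two(T,t(316,248),S,s(280,222)))
print(two(T,t(619,470),S,s(734,262)))
from plant import capture
c=capture("wrist");print(c["mount"],c["intrinsics"])
E
```

```text
hinge [0.3833 0.1927 0.028 ]
tipL? [0.4788 0.3138 0.021 ]
tipR? [0.4284 0.3397 0.021 ]
gripA [0.4378 0.2391 0.028 ]
gripB [0.3897 0.2639 0.028 ]
stand [0.5416 0.4202 0.03  ]
wtop [0.5415 0.4074 0.08  ]
dial [0.5447 0.1587 0.04  ]
pan [0.6452 0.1418 0.056 ]
c1 [0.7045 0.185  0.038 ]
c2 [0.6884 0.0824 0.038 ]
c3 [0.4939 0.1131 0.038 ]
c4 [0.5094 0.2166 0.038 ]
small [0.5207 0.505  0.02  ]
large [0.454  0.5725 0.04  ]
(array([0.54435552, 0.4113066 , 0.07252387]), np.float64(0.005335684073033456))
(array([0.38226316, 0.19166458, 0.02750117]), np.float64(0.0029738227958607216))
[[ 9.59167678e-04 -9.59152348e-01 -2.82888412e-01  7.22386686e-02]
 [ 9.99999311e-01  7.28414572e-04  9.20880669e-04 -6.16444397e-04]
 [-6.77204814e-04 -2.82889100e-01  9.59152385e-01 -1.34525056e-01]
 [ 0.00000000e+00  0.00000000e+00  0.00000000e+00  1.00000000e+00]] [[323.78396893   0.         325.08002676]
 [  0.         323.78396893 200.54310601]
 [  0.           0.           1.        ]]
```

```bash
python3 -m crank '[{"translation":[0,0,0.05],"turn":[0,0,0]},{"translation":[0,0,0.05],"turn":[0,0,0]},{"translation":[0.024,0.044,0],"turn":[0,0,0]},{"translation":[0.024,0.044,0],"turn":[0,0,0]},{"translation":[0.024,0.044,0],"turn":[0,0,0]},{"translation":[0.024,0.044,0],"turn":[0,0,0]},{"translation":[0.024,0.044,0],"turn":[0,0,0]},{"translation":[0.024,0.044,0],"turn":[0,0,0]},{"translation":[0.024,0.044,0],"turn":[0,0,0]},{"translation":[0.024,0.044,0],"turn":[0,0,0]},{"translation":[0.024,0.044,0],"turn":[0,0,0]},{"translation":[0.024,0.044,0],"turn":[0,0,0]}]'
```

```text
t: 1.15
tcp_pos: [0.3636, -0.1687, 0.3192]
tcp_rot: [0.987, 0.158, -0.0, 0.0]
ft_force: [2.0, -0.5, 0.2]
width: 0.0856
grasp_force: 0.0
```

```bash
python3 -m crank '[{"translation":[0.023,0.041,-0.015],"turn":[0,0,0]},{"translation":[0.023,0.041,-0.015],"turn":[0,0,0]},{"translation":[0.023,0.041,-0.015],"turn":[0,0,0]},{"translation":[0.023,0.041,-0.015],"turn":[0,0,0]},{"translation":[0.023,0.041,-0.015],"turn":[0,0,0]},{"translation":[0.023,0.041,-0.015],"turn":[0,0,0]},{"translation":[0.023,0.041,-0.015],"turn":[0,0,0]},{"translation":[0.023,0.041,-0.015],"turn":[0,0,0]},{"translation":[0.023,0.041,-0.015],"turn":[0,0,0]},{"translation":[0.023,0.041,-0.015],"turn":[0,0,0]},{"translation":[0,0,0],"turn":[0,0,0]}]'
python3 - <<'E'
from h import *
c=wrist();pickle.dump(c,open("w1.pkl","wb"));cv2.imwrite("pics/w1.png",c["img"]);print(c["obs"]["tcp_pos"])
E
```

```text
t: 2.07
tcp_pos: [0.5463, 0.1662, 0.1952]
tcp_rot: [0.987, 0.163, -0.002, -0.004]
ft_force: [-1.0, 1.2, -0.4]
width: 0.0857
grasp_force: 0.0
[0.546308   0.16622255 0.19524637]
```

View pics/w1.png

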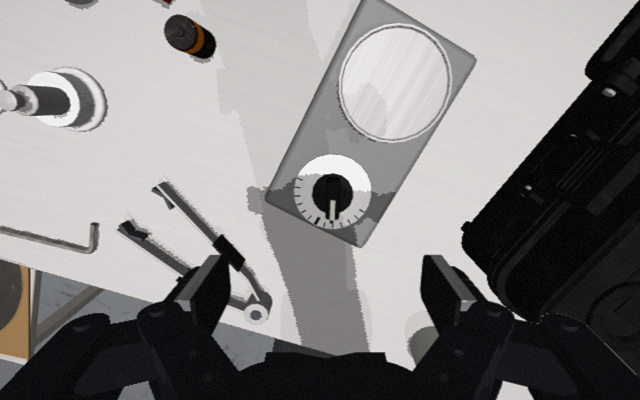

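Run:
```python
from h import *
c=pickle.load(open("w1.pkl","rb"))
g=cv2.cvtColor(c["img"],cv2.COLOR_BGR2GRAY)
cr=cv2.resize(g[150:245,275:395],None,fx=6,fy=6,interpolation=cv2.INTER_CUBIC)
tb=cv2.resize(c["img"][170:330,100:280],None,fx=3,fy=3,interpolation=cv2.INTER_CUBIC)
o=np.zeros((570,800,3),np.uint8)
cr=cv2.resize(g[150:245,285:385],None,fx=4,fy=4,interpolation=cv2.INTER_CUBIC)
o[:380,:400]=cr[...,None]
tb=cv2.resize(c["img"][175:328,110:275],None,fx=2.4,fy=2.4,interpolation=cv2.INTER_CUBIC)
o[:tb.shape[0],404:404+tb.shape[1]]=tb
wb=cv2.resize(c["img"][55:140,0:160],None,fx=2.2,fy=2.2); o[382:382+wb.shape[0],:wb.shape[1]]=wb
cv2.imwrite("pics/w1c.png",o)
# dial: bright blob ; pan
m=(g>200).astype(np.uint8);m2=np.zeros_like(m);m2[150:235,285:380]=m[150:235,285:380]
cs,_=cv2.findContours(m2,cv2.RETR_EXTERNAL,cv2.CHAIN_APPROX_NONE);k=max(cs,key=cv2.contourArea);e=cv2.fitEllipse(cv2.convexHull(k));print(e, onz(c,e[0],.0395))
for n,p,z in[("pan",(397,83),.056),("hinge",(257,313),.028),("c",(361,247),.038),("c",(265,201),.038),("c",(475,60),.038)]:print(n,onz(c,p,z).round(4))
```

```text
((334.7295837402344, 176.80255126953125), (43.30417251586914, 71.44979858398438), 100.31851959228516) [0.55691917 0.16233071 0.0395    ]
pan [0.6481 0.1422 0.056 ]
hinge [0.3846 0.1912 0.028 ]
c [0.4986 0.1146 0.038 ]
c [0.5134 0.2166 0.038 ]
c [0.6876 0.0849 0.038 ]
```

View pics/w1c.png

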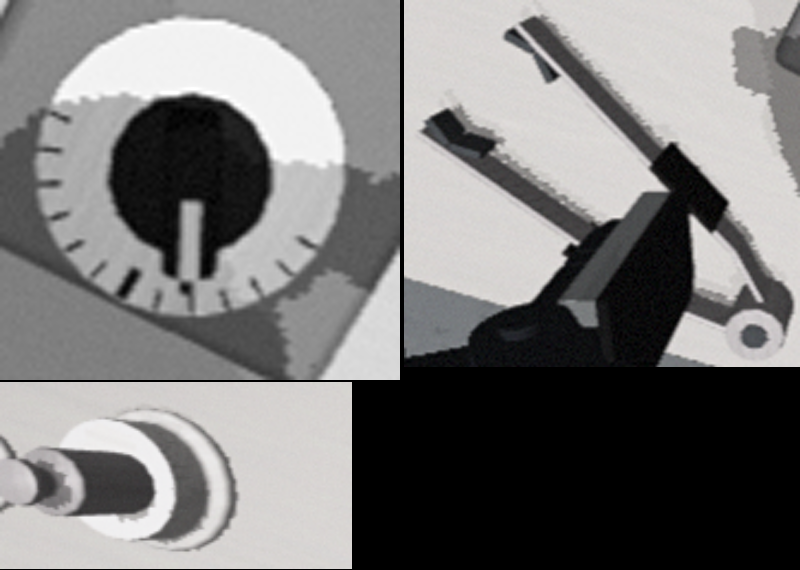

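Run:
```python
from h import *
c=pickle.load(open("w1.pkl","rb"))
f=lambda u,v:(285+(u+.5)/4-.5,150+(v+.5)/4-.5)
D=onz(c,f(191,166),.0395);Z=onz(c,f(131,283),.0395)
a=onz(c,f(191,203),.067);b=onz(c,f(190,280),.067);P=onz(c,f(187,288),.041)
an=lambda v:np.arctan2(v[1],v[0])%(2*np.pi)
print(D,an(Z-D)-np.pi,an(b-a)-np.pi,an(P-D)-np.pi, "yaw",Ro.from_quat(c["obs"]["tcp_rot"]).as_euler("zyx"))
# tongs: hinge top; tip pads (top edges ~z .021) and weight axis
t=lambda u,v:(110+(u-404)/2.4,175+v/2.4)
H=onz(c,t(754,335),.028);L=onz(c,t(530,55),.021);R=onz(c,t(460,133),.021)
print(H,L,R,an((L+R)/2-H),np.linalg.norm((L+R)/2-H))
s=lambda u,v:(u/2.2,55+(v-382)/2.2)
print("stand top",onz(c,s(116,478),.03),"cyl top",onz(c,s(53,480),.064))
```

```text
[0.54341983 0.15991583 0.0395    ] -0.12627145723011068 0.32223186560723693 0.30188635280282883 yaw [-0.32726952 -0.00591825 -3.13427989]
[0.38224916 0.19188326 0.028     ] [0.47731987 0.31582833 0.021     ] [0.4329928  0.33784202 0.021     ] 1.0754729850251181 0.15354633323999875
stand top [0.54077056 0.42183966 0.03      ] cyl top [0.54120512 0.41687294 0.064     ]
```

```bash
python3 -m crank '[{"translation":[-0.0032,-0.008,-0.035],"turn":[0,0,0]},{"translation":[0,0,-0.035],"turn":[0,0,0]},{"translation":[0,0,-0.035],"turn":[0,0,0]},{"translation":[0,0,-0.035],"turn":[0,0,0]},{"translation":[0,0,-0.02],"turn":[0,0,0]},{"translation":[0,0,-0.012],"turn":[0,0,0]},{"translation":[0,0,0],"turn":[0,0,0]},{"translation":[0,0,0],"turn":[0,0,0]}]' 0.5
python3 - <<'E'
from h import *
from plant import get_obs
q=get_obs();print(q["tcp_pos"],q["ft_force"],q["width"])
E
python3 -m crank '[{"translation":[0,0,0],"turn":[0,0,0]},{"translation":[0,0,0],"turn":[0,0,0]},{"translation":[0,0,0],"turn":[0,0,0]},{"translation":[0,0,0],"turn":[0,0,0]},{"translation":[0,0,0],"turn":[0,0,0]},{"translation":[0,0,0],"turn":[0,0,0]}]' 0.1
```

```text
t: 2.78
tcp_pos: [0.5452, 0.1502, 0.0623]
tcp_rot: [0.988, 0.157, 0.0, 0.0]
ft_force: [0.3, -0.1, 1.4]
width: 0.0428
grasp_force: 0.0
[0.54518701 0.15023882 0.06227639] [ 0.31329084 -0.10059265  1.3790355 ] 0.042775165979789406
t: 3.28
tcp_pos: [0.5433, 0.1595, 0.0644]
tcp_rot: [0.987, 0.16, 0.001, -0.005]
ft_force: [-5.5, 9.3, 2.7]
width: 0.0103
grasp_force: 59.4
```

```bash
python3 -m crank '[{"translation":[-0.0024,0.0116,0],"turn":[0,0,0]},{"translation":[0,0,0],"turn":[0,0,-0.015]},{"translation":[0,0,0],"turn":[0,0,-0.015]},{"translation":[0,0,0],"turn":[0,0,-0.015]},{"translation":[0,0,0],"turn":[0,0,-0.015]},{"translation":[0,0,0],"turn":[0,0,-0.015]},{"translation":[0,0,0],"turn":[0,0,0]},{"translation":[0,0,0],"turn":[0,0,0]},{"translation":[0,0,0],"turn":[0,0,0]},{"translation":[0,0,0],"turn":[0,0,0]}]'
python3 -m crank '[{"translation":[0,0,0],"turn":[0,0,0]},{"translation":[0,0,0],"turn":[0,0,0]},{"translation":[0,0,0],"turn":[0,0,0]},{"translation":[0,0,0.035],"turn":[0,0,0]},{"translation":[0,0,0.045],"turn":[0,0,0]},{"translation":[0,0,0.045],"turn":[0,0,0]},{"translation":[0,0,0.045],"turn":[0,0,0]},{"translation":[0,0,0],"turn":[0,0,0]},{"translation":[0,0,0],"turn":[0,0,0]},{"translation":[0,0,0],"turn":[0,0,0]},{"translation":[0,0,0],"turn":[0,0,0]}]' 0.5
python3 - <<'E'
from h import *
c=wrist();pickle.dump(c,open("w2.pkl","wb"));q=c["obs"]["tcp_rot"];print(2*np.arctan2(q[1],q[0]))
o=np.zeros((600,800,3),np.uint8)
a=cv2.resize(c["img"][140:260,255:415],None,fx=5,fy=5,interpolation=cv2.INTER_CUBIC)
cv2.imwrite("pics/w2c.png",a)
E
```

```text
t: 4.12
tcp_pos: [0.5433, 0.1593, 0.0644]
tcp_rot: [0.997, -0.077, 0.001, 0.001]
ft_force: [-3.1, -2.0, 7.4]
width: 0.0099
grasp_force: 60.1
t: 5.03
tcp_pos: [0.542, 0.1598, 0.1962]
tcp_rot: [0.997, -0.077, -0.001, 0.001]
ft_force: [-0.7, -0.5, -1.0]
width: 0.0423
grasp_force: 0.0
-0.1542776537405916
```

View pics/w2c.png

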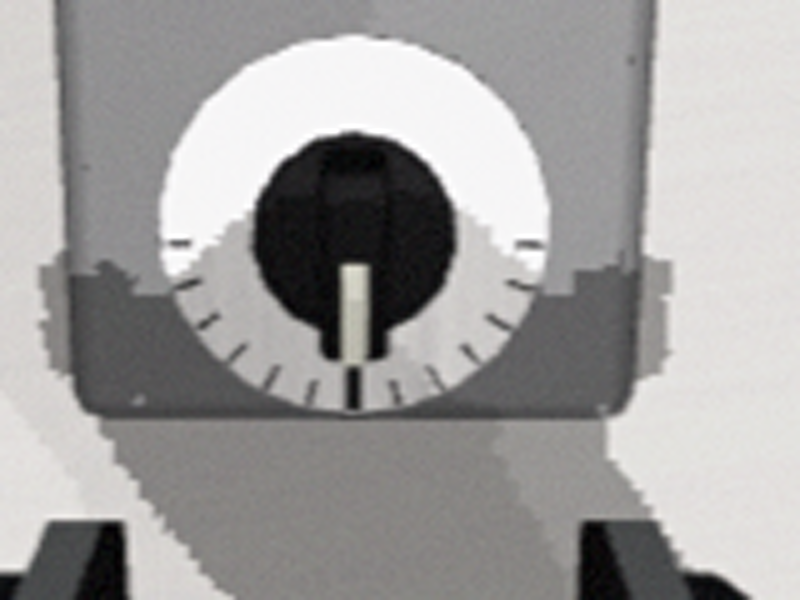

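```bash
python3 -m crank '[{"translation":[-0.0158,0.0116,-0.003],"turn":[0,0,0.0196]},{"translation":[-0.0158,0.0116,-0.003],"turn":[0,0,0.0196]},{"translation":[-0.0158,0.0116,-0.003],"turn":[0,0,0.0196]},{"translation":[-0.0158,0.0116,-0.003],"turn":[0,0,0.0196]},{"translation":[-0.0158,0.0116,-0.003],"turn":[0,0,0.0196]},{"translation":[-0.0158,0.0116,-0.003],"turn":[0,0,0.0196]},{"translation":[-0.0158,0.0116,-0.003],"turn":[0,0,0.0196]},{"translation":[-0.0158,0.0116,-0.003],"turn":[0,0,0.0196]},{"translation":[-0.0158,0.0116,-0.003],"turn":[0,0,0.0196]},{"translation":[-0.0158,0.0116,-0.003],"turn":[0,0,0.0196]},{"translation":[0,0,0],"turn":[0,0,0]},{"translation":[0,0,0],"turn":[0,0,0]}]' 1
python3 -m crank '[{"translation":[0,0,0],"turn":[0,0,0]},{"translation":[0,0,0],"turn":[0,0,0]},{"translation":[0,0,0],"turn":[0,0,0]}]'
python3 - <<'E'
from h import *
c=wrist();pickle.dump(c,open("w3.pkl","wb"));q=c["obs"]["tcp_rot"];print(2*np.arctan2(q[1],q[0]),c["obs"]["tcp_pos"])
cv2.imwrite("pics/w3.png",cv2.resize(c["img"],(800,500)))
E
```

```text
t: 6.08
tcp_pos: [0.4158, 0.2529, 0.1728]
tcp_rot: [0.859, 0.512, -0.001, 0.0]
ft_force: [0.2, -0.7, 0.1]
width: 0.0852
grasp_force: 0.0
t: 6.33
tcp_pos: [0.4175, 0.2521, 0.1736]
tcp_rot: [0.859, 0.511, -0.0, 0.0]
ft_force: [-0.2, 0.3, 0.2]
width: 0.0852
grasp_force: 0.0
1.073788955552353 [0.4175127  0.25214866 0.17357269]
```

View pics/w3.png

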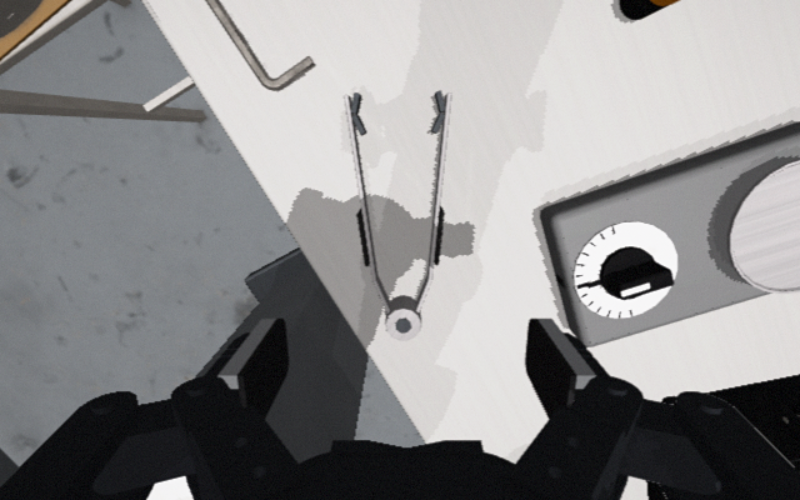

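Run:
```python
from h import *
c=pickle.load(open("w3.pkl","rb"))
f=lambda u,v:(u*.8,v*.8)
H=onz(c,f(403,325),.028);T=(onz(c,f(357,110),.021)+onz(c,f(440,110),.021))/2;G=(onz(c,f(362,237),.028)+onz(c,f(439.5,237),.028))/2
d=T-H;y=np.arctan2(d[1],d[0]);u=np.array([np.cos(y),np.sin(y)])
print(H,T,y,np.hypot(*d[:2]),"grip meas",G[:2],"from hinge",H[:2]+.07*u)
```

```text
[0.38227135 0.19239093 0.028     ] [0.45388353 0.33039929 0.021     ] 1.0921453709835727 0.15548186649746318 grip meas [0.41399654 0.25404627] from hinge [0.4145121  0.25452413]
```

```bash
python3 -m crank '[{"translation":[-0.0035,0.0026,-0.045],"turn":[0,0,0.003]},{"translation":[0,0,-0.045],"turn":[0,0,0]},{"translation":[0,0,-0.045],"turn":[0,0,0]},{"translation":[0,0,-0.035],"turn":[0,0,0]},{"translation":[0,0,-0.02],"turn":[0,0,0]},{"translation":[0,0,0],"turn":[0,0,0]},{"translation":[0,0,0],"turn":[0,0,0]},{"translation":[0,0,0],"turn":[0,0,0]},{"translation":[0,0,0],"turn":[0,0,0]}]'
```

```text
t: 7.13
tcp_pos: [0.4152, 0.2561, 0.0234]
tcp_rot: [0.854, 0.521, 0.002, 0.0]
ft_force: [-0.4, 0.4, 0.4]
width: 0.0856
grasp_force: 0.0
```

```bash
python3 -m crank '[{"translation":[0,0,-0.009],"turn":[0,0,0]},{"translation":[0,0,0],"turn":[0,0,0]},{"translation":[0,0,0],"turn":[0,0,0]}]'
python3 -m crank '[{"translation":[0,0,0],"turn":[0,0,0]},{"translation":[0,0,0],"turn":[0,0,0]},{"translation":[0,0,0],"turn":[0,0,0]},{"translation":[0,0,0],"turn":[0,0,0]},{"translation":[0,0,0],"turn":[0,0,0]}]' 0.62
```

```text
t: 7.38
tcp_pos: [0.4137, 0.2549, 0.0146]
tcp_rot: [0.854, 0.521, -0.0, 0.0]
ft_force: [0.5, 0.4, -0.0]
width: 0.0857
grasp_force: 0.0
t: 7.8
tcp_pos: [0.4144, 0.2555, 0.0157]
tcp_rot: [0.854, 0.521, 0.001, 0.0]
ft_force: [-0.2, -1.2, 7.7]
width: 0.0531
grasp_force: 10.1
```

```bash
python3 -m crank '[{"translation":[0,0,0.01],"turn":[0,0,0]},{"translation":[0,0,0.02],"turn":[0,0,0]},{"translation":[0,0,0.03],"turn":[0,0,0]},{"translation":[0,0,0.03],"turn":[0,0,0]},{"translation":[0,0,0.03],"turn":[0,0,0]},{"translation":[0,0,0.02],"turn":[0,0,0]},{"translation":[0,0,0],"turn":[0,0,0]},{"translation":[0,0,0],"turn":[0,0,0]},{"translation":[0,0,0],"turn":[0,0,0]},{"translation":[0,0,0],"turn":[0,0,0]}]'
python3 - <<'E'
from h import *
c=wrist();pickle.dump(c,open("w4.pkl","wb"));q=c["obs"]["tcp_rot"];print(2*np.arctan2(q[1],q[0]),c["obs"]["tcp_pos"])
cv2.imwrite("pics/w4.png",cv2.resize(c["img"],(800,500)))
E
```

```text
t: 8.63
tcp_pos: [0.4127, 0.2542, 0.1251]
tcp_rot: [0.854, 0.521, -0.002, -0.0]
ft_force: [0.7, -0.2, -1.0]
width: 0.0532
grasp_force: 7.4
1.0959726892040247 [0.41270842 0.2542348  0.12506197]
```

View pics/w4.png

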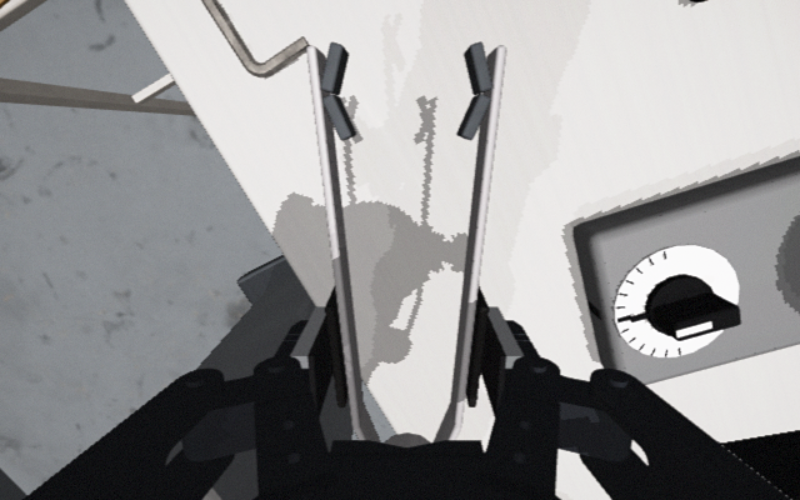

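Run:
```python
from h import *
c=pickle.load(open("w4.pkl","rb"));z=c["obs"]["tcp_pos"][2]-.0017+.007
f=lambda u,v:(u*.8,v*.8)
A=onz(c,f(327,93),z);B=onz(c,f(484,93),z);T=(A+B)/2
p=c["obs"]["tcp_pos"];y=1.096;u=np.array([np.cos(y),np.sin(y)]);n=np.array([-u[1],u[0]])
d=(T-p)[:2];print(A,B,T,np.linalg.norm(A-B),"tip in tool: fwd",d@u,"left",d@n)
```

```text
[0.42971166 0.33932684 0.13036197] [0.47134811 0.31796765 0.13036197] [0.45052989 0.32864724 0.13036197] 0.04679539903765749 tip in tool: fwd 0.08347173377458698 left 0.00038031039762748825
```

```bash
python3 -m crank '[{"translation":[0.019,0.018,0],"turn":[0,0,0]},{"translation":[0.019,0.018,0],"turn":[0,0,0]},{"translation":[0.019,0.018,0],"turn":[0,0,0]},{"translation":[0.019,0.018,0],"turn":[0,0,0]},{"translation":[0.019,0.018,0],"turn":[0,0,0]},{"translation":[0.018,0.019,0],"turn":[0,0,0]},{"translation":[0,0,0],"turn":[0,0,0]},{"translation":[0,0,0],"turn":[0,0,0]},{"translation":[0,0,0],"turn":[0,0,0]},{"translation":[0,0,0],"turn":[0,0,0]},{"translation":[0,0,0],"turn":[0,0,0]}]'
python3 - <<'E'
from h import *
c=wrist();pickle.dump(c,open("w5.pkl","wb"));q=c["obs"]["tcp_rot"];print(2*np.arctan2(q[1],q[0]),c["obs"]["tcp_pos"])
cv2.imwrite("pics/w5.png",cv2.resize(c["img"],(800,500)))
E
```

```text
t: 9.6
tcp_pos: [0.5035, 0.3414, 0.1263]
tcp_rot: [0.854, 0.521, -0.001, 0.0]
ft_force: [0.2, 0.1, -0.5]
width: 0.0533
grasp_force: 7.4
1.095827112196413 [0.5035471  0.34139746 0.12626475]
```

View pics/w5.png

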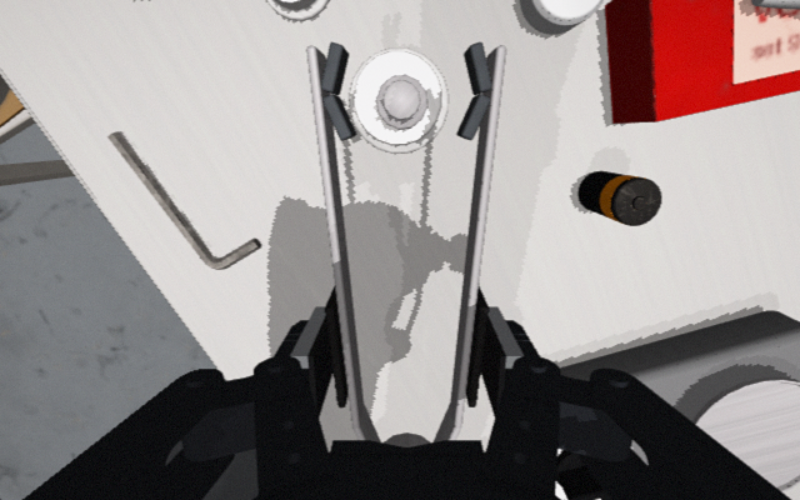

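Run:
```python
from h import *
c=pickle.load(open("w5.pkl","rb"))
f=lambda u,v:(u*.8,v*.8)
p=c["obs"]["tcp_pos"];y=1.096;u=np.array([np.cos(y),np.sin(y)]);n=np.array([-u[1],u[0]])
for q,z in[((402,99),.08),((401.5,101),.064),((400,100),.03)]:
    W=onz(c,f(*q),z);d=(W-p)[:2];print(W,"fwd",d@u,"left",d@n)
```

```text
[0.54087895 0.41824123 0.08      ] fwd 0.08541029177038531 left 0.0019272655327931543
[0.54065507 0.41865388 0.064     ] fwd 0.08567494802474485 left 0.00231503405523132
[0.54086142 0.42162804 0.03      ] fwd 0.08841445773919404 left 0.0034911593714913314
```

```bash
python3 -m crank '[{"translation":[-0.0008,0.004,0],"turn":[0,0,0]},{"translation":[0,0,-0.018],"turn":[0,0,0]},{"translation":[0,0,-0.018],"turn":[0,0,0]},{"translation":[0,0,-0.018],"turn":[0,0,0]},{"translation":[0,0,-0.018],"turn":[0,0,0]},{"translation":[0,0,-0.014],"turn":[0,0,0]},{"translation":[0,0,-0.008],"turn":[0,0,0]},{"translation":[0,0,0],"turn":[0,0,0]},{"translation":[0,0,0],"turn":[0,0,0]},{"translation":[0,0,0],"turn":[0,0,0]}]'
python3 -m crank '[{"translation":[0,0,0],"turn":[0,0,0]},{"translation":[0,0,0],"turn":[0,0,0]},{"translation":[0,0,0],"turn":[0,0,0]},{"translation":[0,0,0],"turn":[0,0,0]},{"translation":[0,0,0],"turn":[0,0,0]},{"translation":[0,0,0],"turn":[0,0,0]}]' 0.4
```

```text
t: 10.48
tcp_pos: [0.5039, 0.3462, 0.0523]
tcp_rot: [0.854, 0.521, 0.001, -0.0]
ft_force: [0.2, 0.4, -0.2]
width: 0.0534
grasp_force: 7.4
t: 10.98
tcp_pos: [0.5039, 0.3462, 0.0522]
tcp_rot: [0.854, 0.521, 0.001, -0.0]
ft_force: [-0.4, -0.1, 3.9]
width: 0.0432
grasp_force: 61.2
```

```bash
python3 -m crank '[{"translation":[0,0,0.006],"turn":[0,0,0]},{"translation":[0,0,0.012],"turn":[0,0,0]},{"translation":[0,0,0.018],"turn":[0,0,0]},{"translation":[0,0,0.02],"turn":[0,0,0]},{"translation":[0,0,0.02],"turn":[0,0,0]},{"translation":[0,0,0.02],"turn":[0,0,0]},{"translation":[0,0,0.016],"turn":[0,0,0]},{"translation":[0,0,0.01],"turn":[0,0,0]},{"translation":[0,0,0],"turn":[0,0,0]},{"translation":[0,0,0],"turn":[0,0,0]},{"translation":[0,0,0],"turn":[0,0,0]}]'
python3 - <<'E'
from h import *
c=wrist();pickle.dump(c,open("w6.pkl","wb"));p=c["obs"]["tcp_pos"];print(p)
a=pickle.load(open("w5.pkl","rb"))["img"]
# where the weight's top knob should show if held, and circles found near it
y=1.096;u=np.array([np.cos(y),np.sin(y),0]);W=p+.0855*u;W[2]=p[2]-.0022+.033
q=c["intrinsics"]@(c["R"]@W+c["t"]);print("expected knob px",q[:2]/q[2])
g=cv2.medianBlur(cv2.cvtColor(c["img"],cv2.COLOR_BGR2GRAY),3)
print(cv2.HoughCircles(g[20:160,220:420],cv2.HOUGH_GRADIENT,1,8,param1=80,param2=14,minRadius=9,maxRadius=40))
E
```

```text
t: 11.9
tcp_pos: [0.5029, 0.3448, 0.1477]
tcp_rot: [0.854, 0.521, -0.001, 0.0]
ft_force: [0.9, -0.4, -2.5]
width: 0.0424
grasp_force: 61.1
[0.50294219 0.34479121 0.14774779]
expected knob px [325.46453287  59.46193274]
[[[ 98.5  57.5  29.3]
  [110.5  65.5  33.8]
  [ 96.5  66.5  36.1]
  [ 89.5  54.5  37.2]
  [121.5  52.5  39.4]
  [109.5  55.5  30.5]
  [120.5  60.5  37.2]
  [117.5  70.5  39.4]
  [ 84.5 116.5  29.3]
  [ 82.5 105.5  29.3]
  [ 96.5  46.5  37.2]
  [112.5  46.5  39.4]
  [ 86.5  69.5  33.8]
  [103.5  73.5  29.4]
  [ 85.5 125.5  29.4]
  [132.5 112.5  20.1]
  [127.5 103.5  27.1]
  [104.5  82.5  22.4]
  [ 46.5  39.5  38.2]
  [ 93.5 113.5  27.1]
  [ 91.5 101.5  21.7]
  [104.5  47.5  22.7]
  [ 95.5  75.5  19.4]
  [ 76.5 112.5  21.6]
  [136.5 120.5  29. ]
  [124.5 116.5  27.2]
  [ 70.5  90.5  13.8]
  [ 99.5 119.5  29.4]
  [ 84.5  94.5  18.3]
  [137.5  99.5  19. ]
  [ 70.5  27.5  11.1]
  [115.5  80.5  15.8]
  [144.5  36.5  13.2]
  [ 92.5  93.5  13.8]
  [ 86.5  29.5   9.6]
  [ 81.5  81.5  12.7]
  [ 78.5  21.5  20.5]
  [131.5  83.5  12.7]
  [ 77.5 121.5  15.8]
  [ 51.5  32.5  14.9]
  [ 62.5  30.5  13.4]
  [103.5 108.5  11.8]
  [137.5  28.5  11.8]
  [ 93.5  84.5  10.5]
  [ 95.5  36.5  10.1]]]
```

```bash
python3 -m crank '[{"translation":[0.002,-0.008,0],"turn":[0,0,-0.004]},{"translation":[0.004,-0.0145,0],"turn":[0,0,-0.0075]},{"translation":[0.005,-0.0183,0],"turn":[0,0,-0.0095]},{"translation":[0.005,-0.0183,0],"turn":[0,0,-0.0095]},{"translation":[0.005,-0.0183,0],"turn":[0,0,-0.0095]},{"translation":[0.005,-0.0183,0],"turn":[0,0,-0.0095]},{"translation":[0.005,-0.0183,0],"turn":[0,0,-0.0095]},{"translation":[0.005,-0.0183,0],"turn":[0,0,-0.0095]},{"translation":[0.005,-0.0183,0],"turn":[0,0,-0.0095]},{"translation":[0.005,-0.0183,0],"turn":[0,0,-0.0095]},{"translation":[0.005,-0.0183,0],"turn":[0,0,-0.0095]},{"translation":[0.005,-0.0183,0],"turn":[0,0,-0.0095]}]'
python3 -m crank '[{"translation":[0.005,-0.0183,0],"turn":[0,0,-0.0095]},{"translation":[0.005,-0.0183,0],"turn":[0,0,-0.0095]},{"translation":[0.005,-0.0183,0],"turn":[0,0,-0.0095]},{"translation":[0.004,-0.0145,0],"turn":[0,0,-0.0075]},{"translation":[0.002,-0.008,0],"turn":[0,0,-0.004]},{"translation":[0,0,0],"turn":[0,0,0]},{"translation":[0,0,0],"turn":[0,0,0]},{"translation":[0,0,0],"turn":[0,0,0]},{"translation":[0,0,0],"turn":[0,0,0]},{"translation":[0,0,0],"turn":[0,0,0]}]'
python3 - <<'E'
from h import *
from plant import capture
c=wrist();pickle.dump(c,open("w7.pkl","wb"));o=c["obs"];q=o["tcp_rot"];y=2*np.arctan2(q[1],q[0]);p=o["tcp_pos"]
print(p,y,o["ft_force"],"weight",p[:2]+.0855*np.array([np.cos(y),np.sin(y)]),o["width"])
b=pickle.load(open("w6.pkl","rb"))["img"];d=cv2.absdiff(b,c["img"]).max(2)
print((d[20:110,250:390:1][::6,::5]<25).astype(int).tolist().__str__().replace("], [","\n"))
s=capture("scene");t=capture("top");pickle.dump((s,t),open("st2.pkl","wb"))
f=pickle.load(open("first.pkl","rb"))["scene"]["img"]
print("weight spot on stand now/before",s["img"][235,230],f[235,230],s["img"][238,231],f[238,231])
E
```

```text
t: 12.95
tcp_pos: [0.5484, 0.1785, 0.1485]
tcp_rot: [0.978, 0.208, -0.0, 0.001]
ft_force: [0.3, -0.9, -2.3]
width: 0.0428
grasp_force: 61.2
t: 13.78
tcp_pos: [0.5647, 0.1206, 0.149]
tcp_rot: [0.996, 0.089, -0.0, -0.0]
ft_force: [0.1, 0.1, -1.4]
width: 0.0431
grasp_force: 61.1
[0.56466173 0.12057583 0.14899342] 0.1777539429714053 [ 0.14960985  0.06863819 -1.409932  ] weight [0.64881453 0.13569388] 0.043112544015405097
[[0, 0, 0, 0, 0, 0, 1, 0, 0, 1, 0, 0, 0, 0, 0, 0, 0, 0, 1, 0, 0, 0, 0, 0, 0, 0, 0, 0
0, 1, 1, 0, 0, 1, 0, 0, 0, 0, 1, 0, 0, 0, 0, 0, 0, 0, 0, 1, 0, 0, 1, 1, 0, 0, 0, 0
1, 0, 0, 1, 0, 0, 0, 0, 0, 0, 1, 0, 0, 0, 0, 0, 0, 0, 0, 0, 0, 0, 0, 1, 0, 1, 1, 0
0, 0, 1, 0, 0, 0, 0, 0, 0, 1, 0, 0, 0, 0, 0, 0, 0, 0, 0, 0, 0, 0, 0, 0, 1, 1, 1, 1
0, 0, 0, 1, 0, 1, 1, 0, 1, 1, 1, 0, 0, 0, 0, 0, 0, 0, 0, 0, 1, 0, 1, 0, 1, 0, 1, 1
0, 0, 1, 1, 0, 1, 1, 0, 1, 1, 1, 0, 0, 0, 0, 0, 0, 0, 0, 0, 1, 1, 0, 0, 1, 0, 1, 1
0, 0, 1, 0, 0, 1, 1, 0, 1, 1, 0, 0, 0, 0, 0, 0, 0, 0, 0, 0, 0, 1, 0, 1, 1, 0, 1, 1
0, 1, 1, 1, 1, 1, 1, 1, 1, 1, 1, 0, 0, 0, 0, 0, 0, 0, 0, 0, 0, 1, 0, 0, 0, 0, 0, 1
1, 0, 1, 0, 1, 1, 1, 1, 1, 0, 0, 0, 0, 0, 0, 0, 0, 0, 0, 0, 0, 0, 0, 0, 1, 0, 0, 1
0, 1, 1, 1, 0, 1, 1, 1, 1, 1, 1, 0, 0, 0, 0, 0, 0, 0, 0, 0, 0, 0, 1, 1, 0, 0, 0, 1
0, 1, 0, 1, 1, 1, 1, 1, 1, 1, 0, 0, 0, 0, 0, 0, 0, 0, 0, 0, 0, 0, 1, 0, 0, 0, 0, 0
0, 1, 0, 1, 1, 1, 1, 1, 1, 1, 0, 0, 0, 0, 0, 0, 0, 0, 0, 0, 0, 0, 0, 0, 0, 0, 0, 1
0, 1, 0, 0, 0, 0, 1, 1, 1, 1, 0, 1, 0, 0, 0, 0, 0, 0, 0, 1, 0, 0, 0, 1, 0, 0, 0, 1
1, 1, 1, 1, 1, 1, 1, 0, 1, 0, 0, 0, 0, 0, 0, 0, 0, 0, 0, 0, 0, 0, 0, 1, 0, 0, 0, 0
1, 1, 1, 1, 0, 1, 1, 1, 1, 1, 1, 0, 0, 0, 0, 0, 0, 0, 0, 0, 1, 0, 1, 1, 0, 1, 1, 0]]
weight spot on stand now/before [223 227 226] [108 110 109] [241 244 242] [105 107 105]
```

Run:
```python
from h import *
for n in("w5","w6","w7"):
    c=pickle.load(open(n+".pkl","rb"));g=cv2.GaussianBlur(cv2.cvtColor(c["img"],cv2.COLOR_BGR2GRAY),(3,3),0)
    print(n)
    for r in range(24,110,6): print(r,g[r,250:390:5].tolist())
```

```text
w5
24 [217, 214, 214, 214, 216, 215, 215, 215, 217, 216, 215, 211, 204, 204, 212, 214, 216, 212, 203, 202, 202, 205, 203, 202, 204, 202, 202, 202]
30 [218, 216, 216, 215, 216, 216, 217, 215, 217, 218, 215, 212, 204, 206, 215, 214, 216, 214, 204, 202, 203, 203, 203, 203, 202, 203, 202, 203]
36 [200, 218, 215, 82, 91, 198, 216, 216, 216, 218, 216, 215, 203, 204, 212, 209, 207, 215, 205, 204, 202, 202, 205, 203, 203, 168, 77, 94]
42 [215, 65, 213, 86, 90, 22, 210, 218, 216, 218, 211, 217, 227, 241, 240, 231, 221, 206, 204, 205, 203, 203, 203, 203, 178, 25, 84, 80]
48 [219, 67, 65, 88, 77, 20, 220, 218, 215, 224, 242, 242, 242, 242, 242, 242, 242, 242, 227, 197, 205, 203, 204, 206, 198, 19, 76, 81]
54 [214, 82, 72, 90, 53, 46, 217, 216, 220, 243, 242, 242, 242, 243, 243, 243, 243, 242, 243, 225, 200, 205, 205, 204, 207, 25, 56, 83]
60 [206, 110, 86, 93, 31, 136, 219, 219, 243, 243, 243, 243, 243, 208, 205, 194, 244, 243, 243, 243, 224, 200, 206, 206, 206, 81, 33, 87]
66 [197, 145, 91, 90, 25, 205, 199, 226, 243, 243, 243, 237, 193, 182, 194, 184, 181, 197, 243, 243, 231, 211, 205, 206, 2
[... 4517 characters left out ...]
 241, 239, 241, 210, 166, 101, 101, 193, 204, 220, 234, 239, 241, 244, 244, 241, 235, 233, 223, 222, 110, 110, 192, 216, 227, 186]
90 [184, 238, 242, 240, 241, 206, 183, 83, 101, 172, 209, 164, 222, 234, 238, 240, 240, 236, 236, 198, 226, 164, 112, 89, 203, 211, 237, 187]
96 [198, 240, 240, 240, 241, 208, 195, 83, 103, 104, 206, 199, 177, 227, 235, 234, 233, 235, 174, 192, 219, 103, 112, 76, 207, 201, 229, 164]
102 [227, 235, 239, 240, 241, 206, 194, 110, 105, 106, 74, 207, 204, 187, 150, 168, 149, 145, 227, 217, 129, 115, 121, 103, 220, 188, 208, 153]
108 [184, 193, 239, 240, 240, 199, 210, 102, 216, 106, 87, 145, 190, 201, 154, 163, 221, 226, 196, 168, 99, 112, 231, 90, 227, 222, 174, 129]
```

```bash
python3 -m crank '[{"translation":[-0.001,0.004,-0.005],"turn":[0,0,0]},{"translation":[-0.001,0.004,-0.01],"turn":[0,0,0]},{"translation":[0,0,-0.01],"turn":[0,0,0]},{"translation":[0,0,-0.005],"turn":[0,0,0]},{"translation":[0,0,0],"turn":[0,0,0]},{"translation":[0,0,0],"turn":[0,0,0]},{"translation":[0,0,0],"turn":[0,0,0]},{"translation":[0,0,0],"turn":[0,0,0]},{"translation":[0,0,0],"turn":[0,0,0]},{"translation":[0,0,0],"turn":[0,0,0]},{"translation":[0,0,0],"turn":[0,0,0]},{"translation":[0,0,0],"turn":[0,0,0]}]'
python3 -m crank '[{"translation":[0,0,0],"turn":[0,0,0]},{"translation":[0,0,0],"turn":[0,0,0]},{"translation":[0,0,0],"turn":[0,0,0]},{"translation":[0,0,0],"turn":[0,0,0]},{"translation":[0,0,0],"turn":[0,0,0]},{"translation":[0,0,0],"turn":[0,0,0]}]'
python3 - <<'E'
from h import *
c=wrist();o=c["obs"];q=o["tcp_rot"];y=2*np.arctan2(q[1],q[0]);p=o["tcp_pos"];print(p,"weight",p[:2]+.0855*np.array([np.cos(y),np.sin(y)]),np.abs(o["qvel"]).max(),o["width"])
d=cv2.absdiff(pickle.load(open("w7.pkl","rb"))["img"],c["img"]).max(2);print("weight patch diff",d[54:96,310:345].mean())
E
```

```text
t: 14.93
tcp_pos: [0.5635, 0.1256, 0.125]
tcp_rot: [0.996, 0.088, 0.0, 0.0]
ft_force: [0.4, -0.1, -2.4]
width: 0.0428
grasp_force: 61.2
t: 15.43
tcp_pos: [0.5634, 0.1256, 0.1249]
tcp_rot: [0.996, 0.088, -0.0, 0.0]
ft_force: [-0.0, 0.3, -1.8]
width: 0.0428
grasp_force: 61.2
[0.56344131 0.12562773 0.12490017] weight [0.64762711 0.14056095] 0.001511214034556457 0.04277223127884485
weight patch diff 7.2306122448979595
```

```bash
python3 -c "
from plant import close_job
print(close_job())"
```

```text
the job is handed in; nothing more can be done
None
```

The job is handed in, with no verdict shown: the knob's pointer is on the zero mark, and the tongs hold the weight still, about 50 mm above the pan and an estimated 3 mm from its centre.

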